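# Hold the stone cell in the inspection light

## Task

The red-capped jar is blocking the light bench: first stand it upright in the one empty compartment of the divided crate, the one with the green disc on its floor, and let go of it. Then pick up the glass stone cell, gripping it by its two frosted faces and never touching its clear windows, and hold it upright in the air in the light path, midway between lamp and viewer and centred on the lenses, with the clear windows facing the lamp and the viewer. The program finishes while still holding the cell there; leave everything else where it stands.

Things in the scene. Friction and masses are not known exactly. Their poses are not given: they have to be found in the camera images.
- bench: light bench, fixed but in a different place and yaw each time: dark steel base plate 90 (x) x 370 (y) x 12 mm with a white cross at its middle; at its +y end a teal lamp housing with a bright round lens, at its -y end a black viewer tube with a dark lens, on an aluminium post. Both stand up to 127 mm above the table and their lens faces are 208 mm apart. The light runs along the bench's y axis, 100 mm above the table. Origin on the table under the middle of the plate; z up
- beam_mid (a point): point of the light path midway between the two lenses, 100 mm above the table, straight over the white cross; axes as the bench's (y along the light)
- jar_mid (a point): white jar with red cap, loose, about 130 g (varies), standing on the bench's base plate (12 mm high) in the light path: 40 mm across, 100 mm tall, smooth straight sides; point at its centre, 50 mm above its underside; z is up along its axis
- jar: the red-capped jar itself; origin at the centre of its underside
- crate: plywood crate 66 (x) x 200 (y) x 40 mm high, fixed but in a different place and yaw each time, with three compartments in a row along its y axis, each 56 x 60 mm inside, 65 mm apart; walls 5 mm, floor 5 mm. Origin at the centre of its underside. Two compartments hold blue-capped jars that stand taller than the walls
- liner_top (a point): green disc, 48 mm across and 2 mm thick, on the floor of the empty compartment, at the compartment's centre; point at the centre of its upper face, 7 mm above the table
- jar_b_mid (a point): white jar with blue cap, loose, in the crate, to be left there: 40 mm across, 100 mm tall, smooth straight sides; point at its centre, 50 mm above its underside; z is up along its axis
- jar_c_mid (a point): white jar with blue cap, loose, in the crate, to be left there: 40 mm across, 100 mm tall, smooth straight sides; point at its centre, 50 mm above its underside; z is up along its axis
- pad: grey felt pad, 90 x 90 x 4 mm, fixed, on which the cell stands; origin at the centre of its underside
- cell_mid (a point): upright rectangular glass cell, loose, about 90 g (varies), standing on the felt pad: 30 (x) x 30 (y) x 70 mm tall, with a small red stone on a pin inside. Its two faces across its own x axis are frosted (milky, opaque, 28 mm wide, the faces to grip, 30 mm apart); its two faces across its own y axis are clear, faintly blue windows, 20 mm wide, through which the stone shows. Point at its centre, 35 mm above its underside; z up. Its yaw varies
- cell: the glass cell itself; origin at the centre of its underside, axes as above
- mould_a: pink rubber mould block, 70 x 48 x 22 mm, lying loose; origin at the centre of its underside. To be left alone
- mould_b: pink rubber mould block, 70 x 48 x 22 mm, lying loose; origin at the centre of its underside. To be left alone
- mould_c: pink rubber mould block, 70 x 48 x 22 mm, lying loose; origin at the centre of its underside. To be left alone
- cup: orange cup, 72 mm across the rim, 75 mm tall, loose; origin at the centre of its underside. To be left alone
Not all that is in view belongs to the job. Several things look just like the pad: the one meant starts farthest from the robot's base.

How it is judged (in metres and radians):
On the way, in this order (a step that is already met when the one before it is completed fails the run):
1. the red-capped jar stands upright in the empty compartment and is released (horizontal distance between jar_mid and liner_top below 0.02 m and z of jar_mid in the frame of crate between 0.045 and 0.066 m and angle between jar_mid's own z axis and vertical below 0.12 rad and contact force between the fingers and jar below 0.1 N and linear speed of jar below 0.03 m/s), for 0.2 s.
2. the cell is lifted clear of its pad in the fingers (height (world z) of cell_mid above 0.06 m and contact force between the fingers and cell above 0.5 N and contact force between pad and cell below 0.05 N), for 0.2 s.
At the end, for the whole second after the job is handed in: Cell held still by the fingers alone, centre within 9 mm across, 15 mm in height and 25 mm along the light of beam_mid, windows square to the light within 0.17 rad, tilt under 0.15; jar released, upright (0.12 rad), within 20 mm of the green disc's centre; other things within 30 mm of their starts (all of step 1 and x of cell_mid in the frame of beam_mid between -0.009 and 0.009 m and z of cell_mid in the frame of beam_mid between -0.015 and 0.015 m and y of cell_mid in the frame of beam_mid between -0.025 and 0.025 m and angle between the y axis of cell and the y axis of bench, either way round below 0.17 rad and angle between cell's own z axis and vertical below 0.15 rad and contact force between the fingers and cell above 0.5 N and contact force between bench and cell below 0.05 N and linear speed of cell below 0.02 m/s and distance of each of jar_b_mid, jar_c_mid, mould_a, mould_b, mould_c, cup from where it was at the start of the episode below 0.03 m); the arm keeps its last pose, push and grip.
It fails at once if the robot touches a clear window of the cell (contact force between any of the fingers, the arm and cell_c2 above 0.3 N or contact force between any of the fingers, the arm and cell_c3 above 0.3 N).
It fails at once if the cell is tipped over (angle between cell's own z axis and vertical above 0.6 rad).
It fails at once if another thing is disturbed (moved more than 30 mm) (distance of any of jar_b_mid, jar_c_mid, mould_a, mould_b, mould_c, cup from where it was at the start of the episode above 0.03 m).
It also fails if it takes over 51 s, if anything falls off the work surface, if the arm or the gripper's body presses on something with over 40 N, if the wrist force passes 120 N, or if a joint passes its speed limit or range.

## Robot

A 7-joint arm with a two-finger parallel gripper is mounted at the origin on the work surface. World frame = base frame: x ahead of the robot, y to its left, z up, the work surface at z = 0. Lengths are in mm, angles in rad, forces in N, time in s.
With the tool pointing down it reaches from about 400 to 875 mm from the base axis. Payload 4.4 kg.
Tool frame: the origin (TCP) lies at the very end of the fingers, on their centre line; the grasp point (between the pads) lies ctrl.grip_depth behind it (ctrl.grip_depth is the distance from the TCP to the grasp point, in mm); y points along the fingers, x is the direction in which the jaws open and shut, and the axes are right-handed (so a half turn about y gives the same grasp; the last joint's range is limited). The gripper opens to 85 mm and grips with 20 to 120 N. Pads are 22 mm wide; open, the fingers measure 114 mm over their backs; the gripper's body (76 mm by 85 mm) begins 54 mm behind the grasp point. The pads swing forward as they close: fully open they stand 13 mm farther back than shut.
Start: joints at [-1.351, 0.628, 0.038, 1.517, -0.027, 0.996, -0.02], TCP at [183.226, 623.656, 198.613] pointing down, gripper open.
Joint ranges: [-3.06, 3.06], [-0.37, 2.12], [-1.25, 1.32], [0.18, 2.47], [-1.1, 4.24], [0.23, 1.98], [-2.94, 2.94]. Speed limits (rad/s): [2.57, 2.57, 3.14, 3.14, 3.14, 3.14, 3.14].

## Interface

Orientations are given as [roll, pitch, yaw] about the fixed x, y, z axes, in that order (R = Rz(yaw) Ry(pitch) Rx(roll)).
In Python, from cell import ctrl gives the robot as it stands.
- The arm moves only by the tool apply_moves, never from a script. Its argument "motion" is a list of rows, each a list of 5 numbers: the shift along the tool's x, y, z in cm, then the turn about the tool's y in rad, then the finger opening in cm, from 0 to 8.54. In form: [[tx, ty, tz, roll, hand], ...]. A call has 1 to 20 rows; each row is the pose to reach, as a shift and turn from the pose commanded when the call began, along the tool's axes at that moment; what a row does not reach only later rows make up. A row lasts 1/8 s, in which the tool goes at most 62.5 mm and 10.7 degrees, less where a joint would pass 70% of its speed; a pose out of reach is approached as far as the arm can. A call with a gripper value outside its range is refused whole. The fingers move at their own pace and stop on an object; the grip force is fixed at half the most. Time passes only in rows, so rows that repeat a pose let the fingers close. It gives the time, the measured TCP pose, the force and the opening at its end, in the units of the state.
- ctrl.read_state(): the state, without advancing time (a new reading comes with each control period).
- ctrl.get_image(name): name is "side" or "top" or "wrist"; returns a dict with "image" (384x512x3 uint8, red, green, blue), "vfov" (degrees; the focal length in pixels is half the picture's height over the tangent of half this angle, whatever the lens; pixels are square), "cx", "cy" (the principal point, pixels), "k1" (the pictures are not rectified: a ray, as slopes to the right and down, at radius r is drawn at 1 + k1 r^2 times it, then the intrinsics apply), "extrinsics" (4x4, takes a point from world to camera coordinates); the wrist camera has in their place "tool_from_camera" (4x4, takes a point from camera to tool coordinates, whose origin is the TCP and whose axes are the tool frame's). Camera axes: x right, y up, looking along -z (the intrinsics and any distortion apply to the point x, -y, -z); pixel columns grow to the right and rows downward; lengths in mm; the calibration is good to about 2 mm. A picture is of the moment at which its call begins: read the wrist's pose just before it. There is no depth.
- ctrl.finish_job(): hands the job in, once; it reports no verdict.
Trained networks look in a picture, given as the dict that the camera call returned (one of the last four; its "shot" number tells which), for a name from the list of things; names that differ only in an ending like _2 or _b are one class to them, and where a whole thing is asked for, a point or a joint stands for the part that bears it (a point fixed in the world has none). Each returns a list of dicts, best first, with "confidence" (0 to 1); they miss things now and then, are a little off and sometimes report something else, mostly with a low value. They report only what shows in the picture. A call takes as long as a camera call. They do not tell look-alikes from the thing itself.
- ctrl.search_frame(picture, query): "location" ([x, y, z] in mm, in world coordinates, good to about 4 mm: the middle of the surface that is visible of it).
- ctrl.mark_of(picture, query): "location" ([x, y, z] in mm, in world coordinates, good to about 4 mm: a listed point, or the origin of a listed thing).
The state is a dict: "clock": time; "qpos": joint angles; "qd": joint speeds; "tau": joint torques, N m; "eef_pos": TCP position; "tool_rot": TCP orientation; "force": force on the tool from outside, world axes, zero at the start; "torque": the same for the moment, N m; "width": finger opening in mm.
Only numpy, scipy, OpenCV 4.12 (cv2) and the standard library are available. Lean on these libraries where they do the work, as an engineer would, in place of code of your own. Each camera call takes 0.05 s, during which the arm holds its last target.

## Working session

There is one attempt and no reset: what is moved stays moved. The work goes in short steps, Python scripts to look and compute and a tool call to move; the robot and the scene stay as the last step left them, time stands still between calls to the robot, and variables do not carry over. Pictures are saved under pics/ and viewed, and the job is handed in when it is done.

Besides the shell and the picture viewer there is one more tool, called after ">>>" as name([rows], argument=value, ...), one row to a line, values as JSON. apply_moves: Moves the arm, as the interface text tells. Its arguments: {"type":"object","properties":{"motion":{"type":"array","items":{"type":"array","items":{"type":"number"}}}},"required":["motion"]}

```bash
ls; mkdir -p pics
python3 - <<'E'
from cell import ctrl
import cv2
s=ctrl.read_state()
for k,v in s.items(): print(k,v)
print(ctrl.grip_depth)
for n in ["side","top","wrist"]:
    p=ctrl.get_image(n)
    cv2.imwrite(f"pics/{n}0.png",p["image"][:,:,::-1])
    print(n,{k:v for k,v in p.items() if k!="image"})
    for q in ["bench","beam_mid","jar_mid","liner_top","jar_b_mid","crate","pad","cell_mid","cup","mould_a"]:
        try: print(q,[([round(x) for x in d["location"]],round(d["confidence"],2)) for d in ctrl.mark_of(p,q)])
        except Exception as e: print(q,e)
print(ctrl.read_state()["clock"])
E
```

```text
pics
clock 0.0
qpos [-1.3508163   0.62934388  0.03843463  1.51837436 -0.02702685  0.996312
 -0.02000768]
qd [-1.56999626e-03  7.42472633e-05 -6.44113476e-04 -4.99999560e-04
 -3.20962598e-05  9.43210125e-04 -2.18439246e-03]
tau [-1.18629054e-03 -5.63394535e+01  1.22606747e+00 -1.93450713e+01
  1.10399182e-02  1.03957934e-02 -1.98536287e-05]
eef_pos [183.00326897 622.98059163 197.68844268]
tool_rot [-1.57079503  0.00192015  1.28499979]
force [-0.22591534  0.06100709 -0.27977742]
torque [-0.01590769 -0.00213731  0.02126684]
width 85.4148596212711
18.700000000000003
side {'vfov': 46.942463110715245, 'cx': 255.37368267930825, 'cy': 190.7032836709151, 'k1': -0.06412151792521434, 'extrinsics': array([[-7.58999070e-01, -6.51005611e-01,  1.05880274e-02,
         3.47327689e+02],
       [ 3.18145064e-01, -3.56634762e-01,  8.78405012e-01,
        -2.53335383e+02],
       [-5.68070533e-01,  6.70077116e-01,  4.77799674e-01,
        -1.27171868e+03],
       [ 0.00000000e+00,  0.00000000e+00,  0.00000000e+00,
         1.00000000e+00]]), 'shot': 1}
bench [([622, 56, 0], 0.95)]
beam_mid [([628, 58, 1
[... 1362 characters left out ...]
 397, 0], 0.88)]
wrist {'vfov': 69.16565046805486, 'cx': 255.83197618798803, 'cy': 190.92541242980886, 'k1': -0.03947545847982384, 'tool_from_camera': array([[ 9.99999696e-01, -5.67774236e-04,  5.33943015e-04,
        -8.26786529e-01],
       [ 6.64649684e-04,  2.63424037e-01, -9.64679913e-01,
        -1.74983291e+02],
       [ 4.07066976e-04,  9.64679975e-01,  2.63424334e-01,
         6.67229123e+01],
       [ 0.00000000e+00,  0.00000000e+00,  0.00000000e+00,
         1.00000000e+00]]), 'shot': 3}
bench []
beam_mid [([467, 201, 7], 0.25)]
jar_mid []
liner_top []
jar_b_mid []
crate []
pad [([449, 192, -1], 0.75), ([281, 218, 0], 0.58)]
cell_mid []
cup []
mould_a [([414, 317, -1], 0.75)]
1.65
```

View images.

Run:
```python
import cv2
a=cv2.imread("pics/top0.png");cv2.imwrite("pics/top0b.png",cv2.resize(a,(800,600),interpolation=cv2.INTER_CUBIC))
a=cv2.imread("pics/side0.png");cv2.imwrite("pics/side0b.png",cv2.resize(a,(800,600),interpolation=cv2.INTER_CUBIC))
```

```text
(no output)
```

View pics/top0b.png

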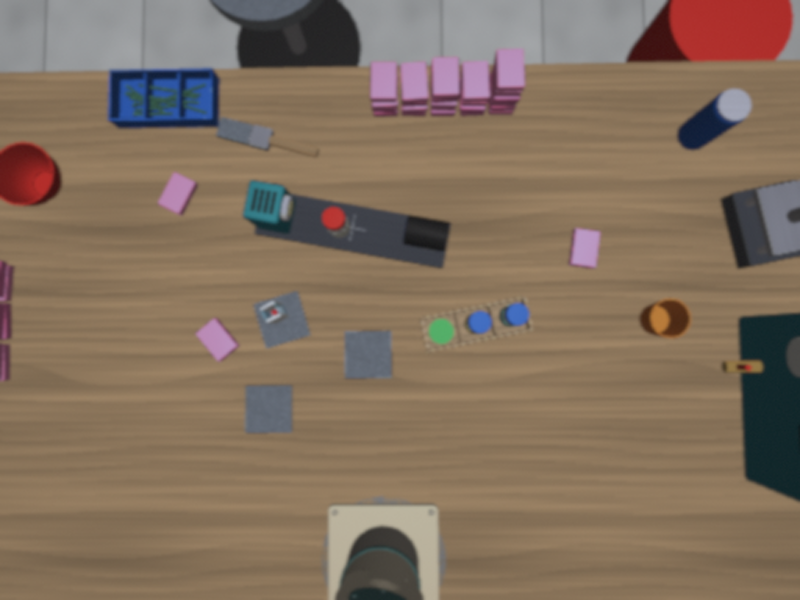

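View pics/side0b.png

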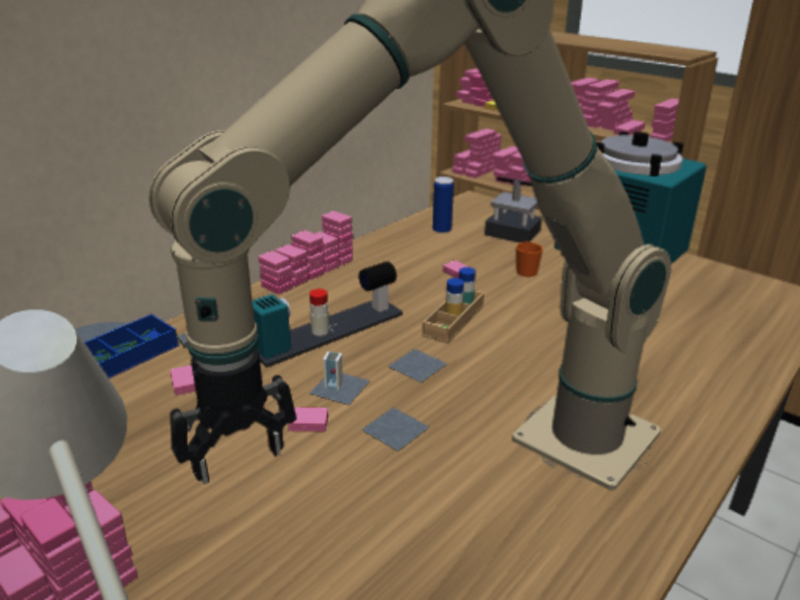

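View pics/wrist0.png

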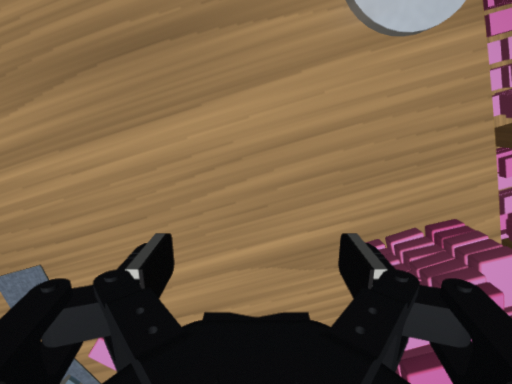

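```bash
cat > h.py <<'E'
import numpy as np, cv2
from scipy.spatial.transform import Rotation as R
def K(p):
    f=p["image"].shape[0]/2/np.tan(np.radians(p["vfov"]/2)); return f,p["cx"],p["cy"],p["k1"]
def T_tool(s):
    T=np.eye(4);T[:3,:3]=R.from_euler('xyz',s["tool_rot"]).as_matrix();T[:3,3]=s["eef_pos"];return T
def c2w(p,s=None):
    return np.linalg.inv(p["extrinsics"]) if "extrinsics" in p else T_tool(s)@p["tool_from_camera"]
def proj(p,X,s=None):
    f,cx,cy,k=K(p);X=np.atleast_2d(X).astype(float);W=np.linalg.inv(c2w(p,s))
    C=X@W[:3,:3].T+W[:3,3];a=np.c_[C[:,0]/-C[:,2],-C[:,1]/-C[:,2]]
    r2=(a**2).sum(1,keepdims=True);a=a*(1+k*r2);return a*f+[cx,cy]
def back(p,uv,z,s=None):
    f,cx,cy,k=K(p);uv=np.atleast_2d(uv).astype(float);d=(uv-[cx,cy])/f;a=d.copy()
    for _ in range(20): a=d/(1+k*(a**2).sum(1,keepdims=True))
    T=c2w(p,s);D=np.c_[a[:,0],-a[:,1],-np.ones(len(a))]@T[:3,:3].T;o=T[:3,3]
    return o+D*((z-o[2])/D[:,2])[:,None]
def save(p,name): cv2.imwrite(f"pics/{name}.png",p["image"][:,:,::-1])
E
python3 - <<'E'
from cell import ctrl
from h import *
import pickle
t=ctrl.get_image("top");sd=ctrl.get_image("side");pickle.dump((t,sd),open("p0.pkl","wb"))
hsv=cv2.cvtColor(t["image"],cv2.COLOR_RGB2HSV)
def blobs(lo,hi,z,n):
    m=cv2.inRange(hsv,lo,hi);c,l,st,ce=cv2.connectedComponentsWithStats(m)
    for i in range(1,c):
        if st[i,4]>30: print(n,st[i],ce[i].round(1),back(t,ce[i],z).round(1)[0])
blobs((45,100,80),(75,255,255),7,"green")
blobs((105,150,80),(125,255,255),107,"blue")
blobs((0,180,80),(6,255,255),112,"red");blobs((172,180,80),(180,255,255),112,"red")
# plates
for z,(x0,x1,y0,y1),n in [(12,(150,300,110,180),"bench"),(4,(150,210,180,230),"pad")]:
    im=t["image"].astype(int);m=((im.max(2)-im.min(2)<25)&(im.max(2)<130)).astype(np.uint8)
    w=np.zeros_like(m);w[y0:y1,x0:x1]=m[y0:y1,x0:x1]
    c=max(cv2.findContours(w,cv2.RETR_EXTERNAL,cv2.CHAIN_APPROX_NONE)[0],key=cv2.contourArea)
    r=cv2.minAreaRect(c);b=cv2.boxPoints(r);B=back(t,b,z)[:,:2];print(n,r,B.round(1).tolist(),B.mean(0))
    for i in range(4):e=B[(i+1)%4]-B[i];print(np.hypot(*e),np.arctan2(e[1],e[0]))
e=t["image"][100:200,150:350];cv2.imwrite("pics/topc.png",cv2.resize(e,(800,400),interpolation=cv2.INTER_CUBIC)[:,:,::-1])
E
```

```text
green [275 205  15  14 164] [282.  211.5] [ 424.4 -112.1    7. ]
blue [  71   45   66   33 1256] [105.7  62.6] [844.1 382.6 107. ]
blue [97 57 14  5 56] [102.9  59.2] [854.1 390.9 107. ]
blue [324 195  13  12 129] [330.2 200.7] [ 451.6 -238.   107. ]
blue [301 200  13  12 122] [306.7 205.7] [ 438.4 -174.1  107. ]
red [ 427    0   79   38 2756] [466.2  17.6] [ 954.3 -620.5  112. ]
red [   0   92   36   39 1129] [ 16.  111.2] [707.3 630.5 112. ]
red [207 134  12  12 108] [212.8 139.4] [621.9  80.5 112. ]
bench ((220.86801147460938, 142.4759979248047), (132.64353942871094, 34.79322052001953), 10.304847717285156) [[618.5, 274.8], [722.7, 256.9], [645.9, -135.8], [543.3, -116.1]] [632.58595837  69.94504171]
105.73405435689709 -0.1696515996565748
400.1824728149632 -1.763791835166384
104.52637618079106 2.9518328746821116
398.0544166387514 1.3807637780013664
pad ((179.8805694580078, 204.09396362304688), (30.473962783813477, 30.5303955078125), 73.61045837402344) [[480.1, 250.2], [505.3, 162.0], [417.5, 135.9], [392.4, 223.6]] [448.83305178 192.90194204]
91.70083793142193 -1.2921647199224118
91.56993344185669 -2.85241715013137
91.22239527368241 1.8496960842056418
91.60068603235126 0.294395591010662
```

View pics/topc.png

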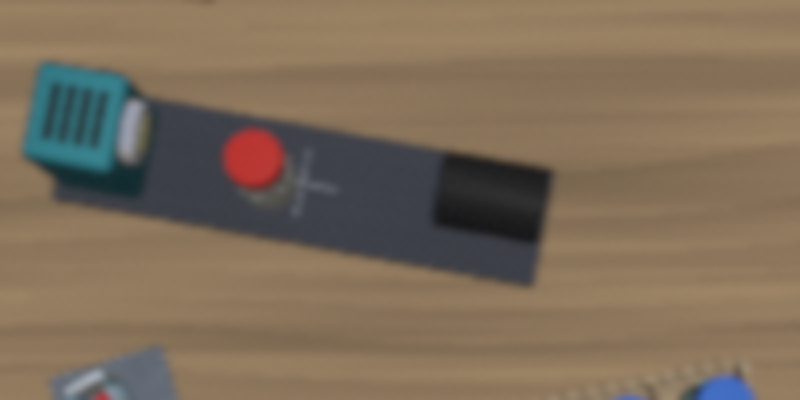

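```bash
cat >> h.py <<'E'
def togo(s,xyz,yaw,flip=False):
    T=T_tool(s);d=T[:3,:3].T@(np.array(xyz)-T[:3,3]);y0=np.arctan2(T[1,0],T[0,0])
    r=-(yaw-y0); r=(r+np.pi)%(2*np.pi)-np.pi
    return (d/10).round(2).tolist(),round(r,3)
E
python3 - <<'E'
from cell import ctrl
from h import *
import pickle
t,sd=pickle.load(open("p0.pkl","rb"))
print(back(t,[[228,146.75]],12), back(sd,[[332/800*512,327/600*384]],12))
s=ctrl.read_state();print(togo(s,[628,60,230],-0.19))
E
```

```text
[[619.07779701  47.484129    12.        ]] [[614.11811341  53.2105745   12.        ]]
([-41.54, -3.14, -58.57], np.float64(1.475))
```

>>> apply_moves([
  [-41.5,-3.1,-58.6,1.475,8.5],
  [-41.5,-3.1,-58.6,1.475,8.5],
  [-41.5,-3.1,-58.6,1.475,8.5],
  [-41.5,-3.1,-58.6,1.475,8.5],
  [-41.5,-3.1,-58.6,1.475,8.5],
  [-41.5,-3.1,-58.6,1.475,8.5],
  [-41.5,-3.1,-58.6,1.475,8.5],
  [-41.5,-3.1,-58.6,1.475,8.5],
  [-41.5,-3.1,-58.6,1.475,8.5],
  [-41.5,-3.1,-58.6,1.475,8.5],
  [-41.5,-3.1,-58.6,1.475,8.5],
  [-41.5,-3.1,-58.6,1.475,8.5],
  [-41.5,-3.1,-58.6,1.475,8.5],
  [-41.5,-3.1,-58.6,1.475,8.5],
  [-41.5,-3.1,-58.6,1.475,8.5],
  [-41.5,-3.1,-58.6,1.475,8.5],
])

```text
clock: 3.75
eef_pos: [628.0, 61.7, 229.7]
tool_rot: [-1.57, 0.0, -0.188]
force: [-0.6, 0.5, 0.2]
width: 85.1
```

Run:
```python
from cell import ctrl
from h import *
import pickle
s=ctrl.read_state();w=ctrl.get_image("wrist");pickle.dump((w,s),open("p1.pkl","wb"));save(w,"w1")
```

```text
(no output)
```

View pics/w1.png

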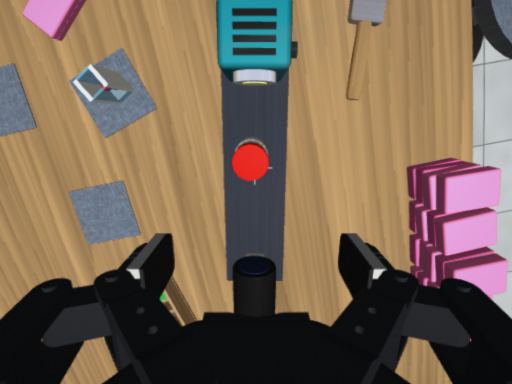

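Run:
```python
from h import *
import pickle
w,s=pickle.load(open("p1.pkl","rb"));im=w["image"]
a=cv2.resize(im[40:145,60:165],None,fx=5.7,fy=5.7,interpolation=cv2.INTER_CUBIC);cv2.imwrite("pics/w1a.png",a[:,:,::-1])
b=cv2.resize(im[60:290,200:310],None,fx=2.6,fy=2.6,interpolation=cv2.INTER_CUBIC);cv2.imwrite("pics/w1b.png",b[:,:,::-1])
# plate edges
g=cv2.cvtColor(im,cv2.COLOR_RGB2HSV)[:,:,1].astype(float)
g=cv2.GaussianBlur(g,(0,0),1)
for rng in [range(95,250,10)]:
    L=[];Rr=[]
    for v in rng:
        d=np.gradient(g[v]);L.append((210+np.argmin(d[210:240]),v));Rr.append((270+np.argmax(d[270:300]),v))
    A=back(w,L,12,s);B=back(w,Rr,12,s)
    for P in(A,B):
        k=np.polyfit(P[:,1],P[:,0],1);print(k,np.abs(np.polyval(k,P[:,1])-P[:,0]).max(), np.polyval(k,55))
hsv=cv2.cvtColor(im,cv2.COLOR_RGB2HSV);m=((hsv[:,:,0]<6)|(hsv[:,:,0]>172))&(hsv[:,:,1]>180)&(hsv[:,:,2]>80)
m=m.astype(np.uint8);m[:130]=0;m[200:]=0;m[:,:225]=0;m[:,280:]=0
c=max(cv2.findContours(m,0,1)[0],key=cv2.contourArea);(x,y),r=cv2.minEnclosingCircle(c);print(x,y,r,back(w,[[x,y],[x+r,y]],112,s))
```

```text
[1.93150979e-01 5.68308045e+02] 0.7954610737972416 578.9313484822636
[1.92639895e-01 6.59569781e+02] 0.6835704209670439 670.1649756852315
249.80343627929688 161.3086700439453 18.74524688720703 [[624.9138019   80.88256158 112.        ]
 [644.42143442  77.1798868  112.        ]]
```

View pics/w1a.png

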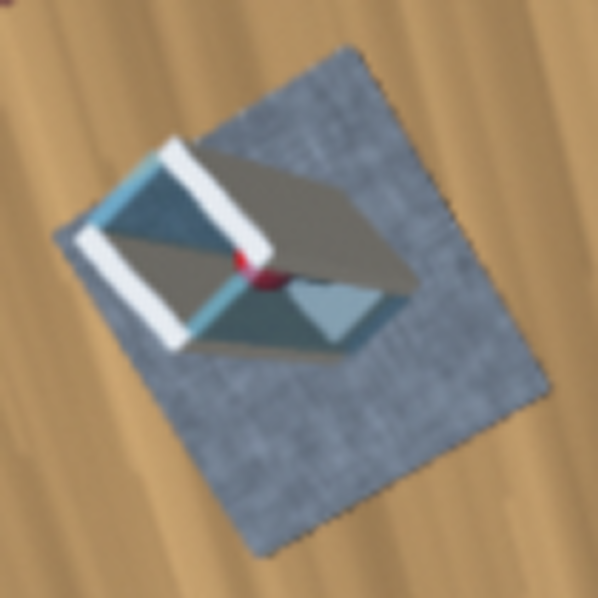

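View pics/w1b.png

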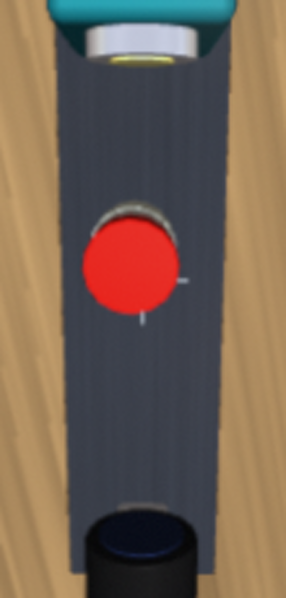

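Run:
```python
from cell import ctrl
from h import *
import pickle
w,s=pickle.load(open("p1.pkl","rb"))
o=np.array([[178,136],[274,250],[172,352],[75,240]])/5.7+[60,40]-.4
P=back(w,o,74,s)[:,:2];print(P.round(1).tolist(),P.mean(0))
for i in range(4):e=P[(i+1)%4]-P[i];print(np.hypot(*e),np.arctan2(e[1],e[0]))
print(back(w,[[270.6,167.8],[254.3,183]],12,s))
pad=np.array([[350,45],[550,390],[262,558],[53,235]])/5.7+[60,40]-.4
print(back(w,pad,4,s).mean(0))
s=ctrl.read_state();u=np.array([.982,-.1892,0])
print("jar",togo(s,[624.5,80.8,61],-0.19),togo(s,[624.5,80.8,230],-0.19))
```

```text
[[469.6, 217.0], [482.0, 192.7], [455.3, 178.3], [442.8, 202.8]] [462.42330267 197.69097033]
27.248061860922803 -1.0998837970501485
30.337958184600364 -2.645879786502996
27.585265648085684 2.0431729552282967
30.371853739246855 0.48458153995133874
[[647.20798428  50.70053345  12.        ]
 [620.11102284  33.09187725  12.        ]]
[451.14089015 191.84113079   4.        ]
jar ([-0.72, 16.87, 1.83], np.float64(0.002)) ([-0.72, -0.03, 1.83], np.float64(0.002))
```

>>> apply_moves([
  [-0.7,0,1.8,0,8.5],
  [-0.7,6,1.8,0,8.5],
  [-0.7,12,1.8,0,8.5],
  [-0.7,12,1.8,0,8.5],
  [-0.7,12,1.8,0,8.5],
])

```text
clock: 4.42
eef_pos: [626.5, 80.0, 111.6]
tool_rot: [-1.57, -0.003, -0.189]
force: [0.6, -0.2, 0.2]
width: 84.8
```

Run:
```python
from cell import ctrl
from h import *
s=ctrl.read_state();w=ctrl.get_image("wrist");save(w,"w2")
print(s["eef_pos"],s["tool_rot"],togo(s,[624.5,80.8,61],-0.19))
```

```text
[626.49202857  79.95426792 111.56341611] [-1.56994738 -0.00279647 -0.18942024] ([-0.23, 5.06, 0.04], np.float64(0.001))
```

View pics/w2.png

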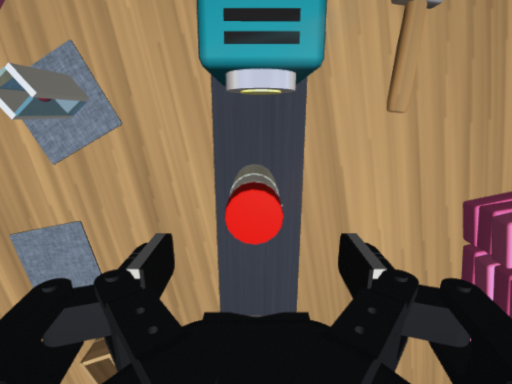

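>>> apply_moves([
  [-0.2,5.1,0,0,8.5],
  [-0.2,5.1,0,0,8.5],
  [-0.2,5.1,0,0,3.0],
  [-0.2,5.1,0,0,3.0],
  [-0.2,5.1,0,0,3.0],
  [-0.2,5.1,0,0,3.0],
  [-0.2,5.1,0,0,3.0],
  [-0.2,5.1,0,0,3.0],
])

```text
clock: 5.48
eef_pos: [624.7, 79.7, 60.9]
tool_rot: [-1.569, -0.003, -0.19]
force: [-0.1, 0.0, 7.7]
width: 37.8
```

>>> apply_moves([
  [0,-4,0,0,3.0],
  [0,-10,0,0,3.0],
  [0,-16,0,0,3.0],
  [0,-16,0,0,3.0],
  [0,-16,0,0,3.0],
])

```text
clock: 6.1
eef_pos: [622.3, 79.9, 218.5]
tool_rot: [-1.57, 0.001, -0.19]
force: [0.3, 0.1, -2.3]
width: 37.8
```

Run:
```python
from cell import ctrl
from h import *
s=ctrl.read_state();w=ctrl.get_image("wrist");save(w,"w3");sd=ctrl.get_image("side");
cv2.imwrite("pics/s3.png",cv2.resize(sd["image"][130:290,100:330],(800,556),interpolation=cv2.INTER_CUBIC)[:,:,::-1])
print(s["eef_pos"],s["tool_rot"],s["force"],s["width"])
print(togo(s,[425,-112.5,200],0.21))
```

```text
[622.30888873  79.90380126 218.49658289] [-1.57037986e+00  8.30698573e-04 -1.89890185e-01] [ 0.34614822  0.10636958 -2.27417527] 37.77187041930491
([-15.74, 1.85, -22.62], np.float64(-0.4))
```

View pics/w3.png

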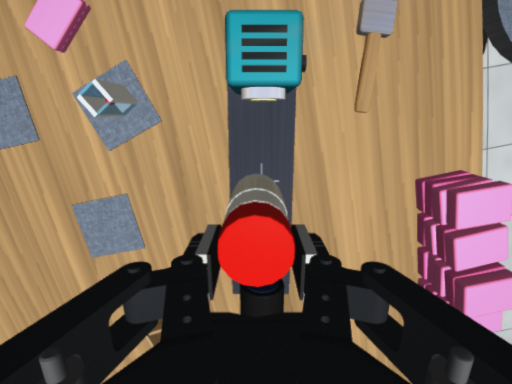

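View pics/s3.png

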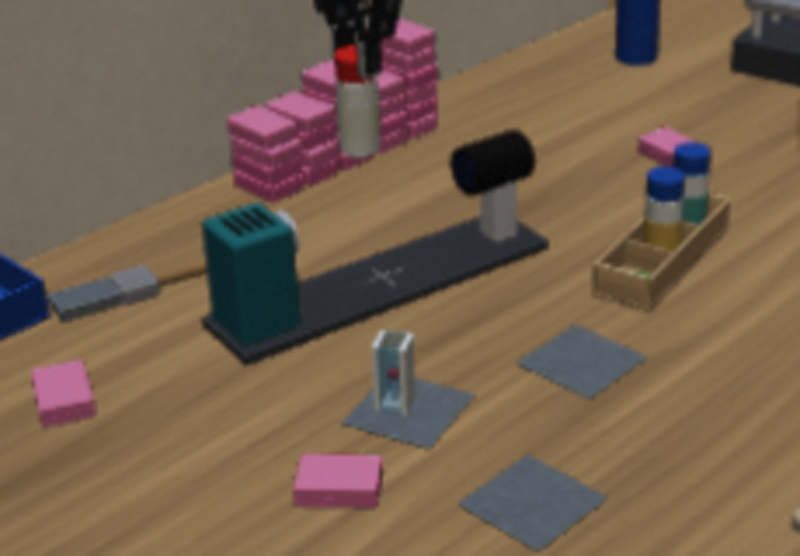

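Run:
```python
from cell import ctrl
from h import *
s=ctrl.read_state()
print(togo(s,[440,-185,215],0.21))
```

```text
([-12.83, 0.26, -29.44], np.float64(-0.4))
```

>>> apply_moves([
  [-12.8,0.3,-29.4,-0.4,3.0],
  [-12.8,0.3,-29.4,-0.4,3.0],
  [-12.8,0.3,-29.4,-0.4,3.0],
  [-12.8,0.3,-29.4,-0.4,3.0],
  [-12.8,0.3,-29.4,-0.4,3.0],
  [-12.8,0.3,-29.4,-0.4,3.0],
  [-12.8,0.3,-29.4,-0.4,3.0],
  [-12.8,0.3,-29.4,-0.4,3.0],
  [-12.8,0.3,-29.4,-0.4,3.0],
])

```text
clock: 7.32
eef_pos: [442.6, -183.4, 215.2]
tool_rot: [-1.57, 0.0, 0.213]
force: [0.3, -0.3, -1.0]
width: 37.9
```

Run:
```python
from cell import ctrl
from h import *
import pickle
s=ctrl.read_state();w=ctrl.get_image("wrist");save(w,"w4");pickle.dump((w,s),open("p4.pkl","wb"))
print(s["eef_pos"],s["tool_rot"],s["width"])
im=w["image"]
hsv=cv2.cvtColor(im,cv2.COLOR_RGB2HSV);m=cv2.inRange(hsv,(45,100,80),(75,255,255))
c,l,st,ce=cv2.connectedComponentsWithStats(m)
for i in range(1,c):
    if st[i,4]>50: print(st[i],ce[i],back(w,ce[i],7,s))
```

```text
[ 442.57106549 -183.41907599  215.21482335] [-1.57021084e+00  3.56641404e-04  2.12954214e-01] 37.9433793601844
[ 237   92   37   37 1070] [254.76542056 109.88037383] [[ 425.23779479 -112.89798982    7.        ]]
```

View pics/w4.png

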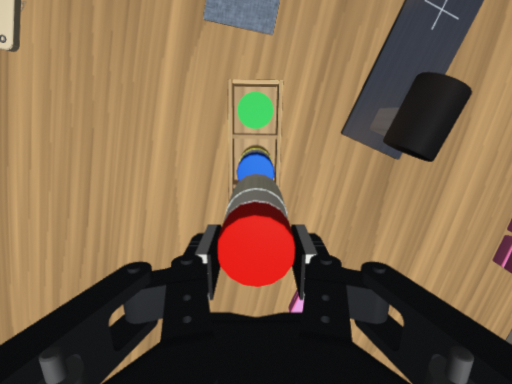

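Run:
```python
from cell import ctrl
from h import *
s=ctrl.read_state()
print(togo(s,[425.4,-113.9,110],0.211))
```

```text
([-0.19, 10.54, 7.18], np.float64(0.001))
```

>>> apply_moves([
  [-0.2,0,7.2,0,3.0],
  [-0.2,0,7.2,0,3.0],
  [-0.2,5,7.2,0,3.0],
  [-0.2,10.5,7.2,0,3.0],
  [-0.2,10.5,7.2,0,3.0],
  [-0.2,10.5,7.2,0,3.0],
])

```text
clock: 8.12
eef_pos: [426.0, -115.4, 111.9]
tool_rot: [-1.572, -0.002, 0.21]
force: [0.3, 0.8, -1.1]
width: 37.8
```

Run:
```python
from cell import ctrl
from h import *
s=ctrl.read_state();sd=ctrl.get_image("side")
print(s["eef_pos"],s["tool_rot"],s["force"],s["width"]);print(togo(s,[425.4,-113.9,57.5],0.211))
cv2.imwrite("pics/s5.png",cv2.resize(sd["image"][120:250,220:370],(692,600),interpolation=cv2.INTER_CUBIC)[:,:,::-1])
```

```text
[ 426.03392103 -115.41279583  111.86793397] [-1.571796   -0.00172628  0.20988318] [ 0.29469866  0.76309555 -1.07841495] 37.819322981516656
([-0.04, 5.44, 0.17], np.float64(-0.001))
```

View pics/s5.png

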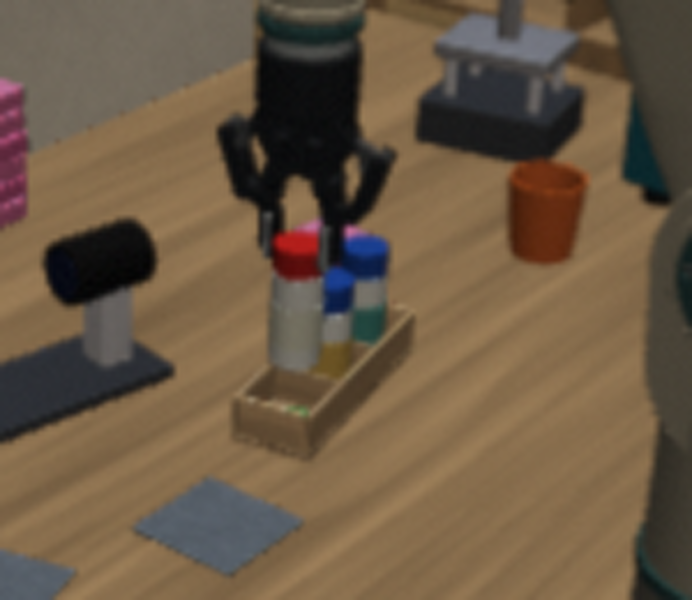

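>>> apply_moves([
  [0,3,0.1,0,3.0],
  [0,5.1,0.1,0,3.0],
  [0,5.4,0.1,0,3.0],
  [0,5.4,0.1,0,3.0],
  [0,5.4,0.1,0,3.0],
])

```text
clock: 8.8
eef_pos: [425.7, -114.2, 57.8]
tool_rot: [-1.572, -0.002, 0.21]
force: [0.1, -0.6, -1.7]
width: 38.2
```

>>> apply_moves([
  [0,0.15,0,0,3.0],
  [0,0.15,0,0,3.0],
  [0,0.15,0,0,6.2],
  [0,0.15,0,0,6.2],
  [0,0.15,0,0,6.2],
  [0,0.15,0,0,6.2],
])

```text
clock: 9.55
eef_pos: [424.6, -113.9, 55.1]
tool_rot: [-1.571, 0.0, 0.21]
force: [0.3, 0.6, -0.4]
width: 62.4
```

Raise 17 cm and look back.

>>> apply_moves([
  [0,-5,0,0,6.2],
  [0,-11,0,0,6.2],
  [0,-17,0,0,6.2],
  [0,-17,0,0,8.5],
])

```text
clock: 10.05
eef_pos: [427.6, -114.7, 229.0]
tool_rot: [-1.574, -0.009, 0.21]
force: [0.3, 0.3, -1.1]
width: 78.0
```

Run:
```python
from cell import ctrl
from h import *
s=ctrl.read_state();w=ctrl.get_image("wrist");save(w,"w6");sd=ctrl.get_image("side")
print(s["eef_pos"],s["clock"])
hsv=cv2.cvtColor(w["image"],cv2.COLOR_RGB2HSV);m=(((hsv[:,:,0]<6)|(hsv[:,:,0]>172))&(hsv[:,:,1]>180)&(hsv[:,:,2]>80)).astype(np.uint8)
for c in cv2.findContours(m,0,1)[0]:
    if cv2.contourArea(c)>300: (x,y),r=cv2.minEnclosingCircle(c);print(x,y,r,back(w,[[x,y]],107,s))
cv2.imwrite("pics/s6.png",cv2.resize(sd["image"][120:250,220:370],(692,600),interpolation=cv2.INTER_CUBIC)[:,:,::-1])
# approach to a viewpoint for the cell: camera looking on it
y=0.48; z=np.array([-np.sin(y),np.cos(y)])
print(togo(s,[*(np.array([462.4,197.7])-0*z),190],y))
```

```text
[ 427.62288207 -114.71636498  229.01238914] 10.05
253.2857208251953 174.35714721679688 18.437116622924805 [[ 424.81394049 -112.25661105  107.        ]]
([9.89, 3.9, 29.84], np.float64(-0.27))
```

View pics/w6.png

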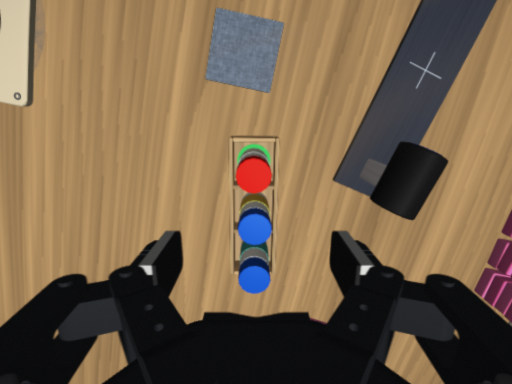

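View pics/s6.png

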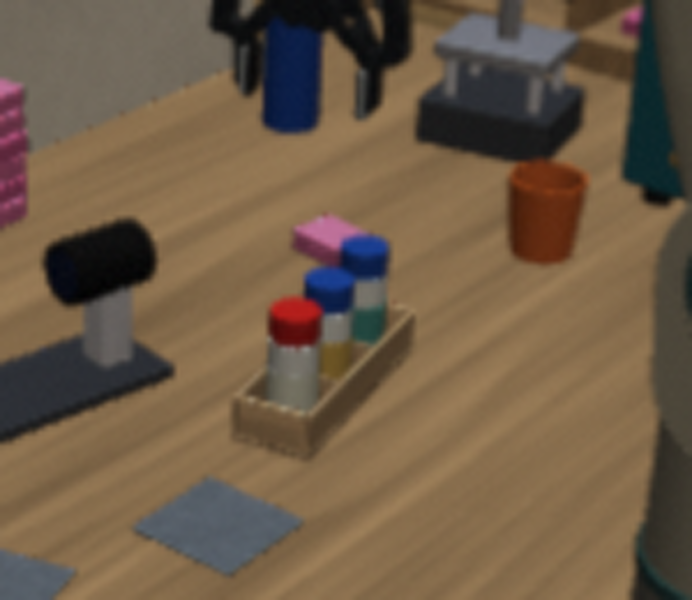

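>>> apply_moves([
  [9.9,3.9,29.8,-0.27,8.5],
  [9.9,3.9,29.8,-0.27,8.5],
  [9.9,3.9,29.8,-0.27,8.5],
  [9.9,3.9,29.8,-0.27,8.5],
  [9.9,3.9,29.8,-0.27,8.5],
  [9.9,3.9,29.8,-0.27,8.5],
  [9.9,3.9,29.8,-0.27,8.5],
  [9.9,3.9,29.8,-0.27,8.5],
  [9.9,3.9,29.8,-0.27,8.5],
])

```text
clock: 11.28
eef_pos: [459.4, 196.6, 186.1]
tool_rot: [-1.571, 0.0, 0.477]
force: [-0.4, -0.9, 0.4]
width: 85.2
```

Run:
```python
from cell import ctrl
from h import *
import pickle
s=ctrl.read_state();w=ctrl.get_image("wrist");save(w,"w7");pickle.dump((w,s),open("p7.pkl","wb"))
print(s["eef_pos"],s["tool_rot"],s["qpos"].round(2) if hasattr(s["qpos"],"round") else s["qpos"])
print(proj(w,[462.4,197.7,74],s))
im=w["image"];cv2.imwrite("pics/w7a.png",cv2.resize(im[120:280,170:340],(638,600),interpolation=cv2.INTER_CUBIC)[:,:,::-1])
```

```text
[459.41919821 196.5593468  186.12567904] [-1.57103186e+00  3.38855845e-04  4.77197906e-01] [-0.66  0.44  0.28  1.95 -0.17  0.77  0.19]
[[259.57757863 179.86843086]]
```

View pics/w7.png

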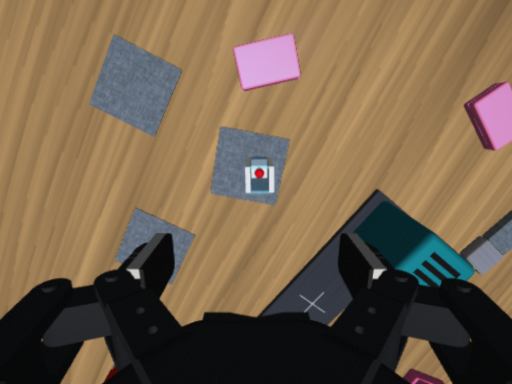

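View pics/w7a.png

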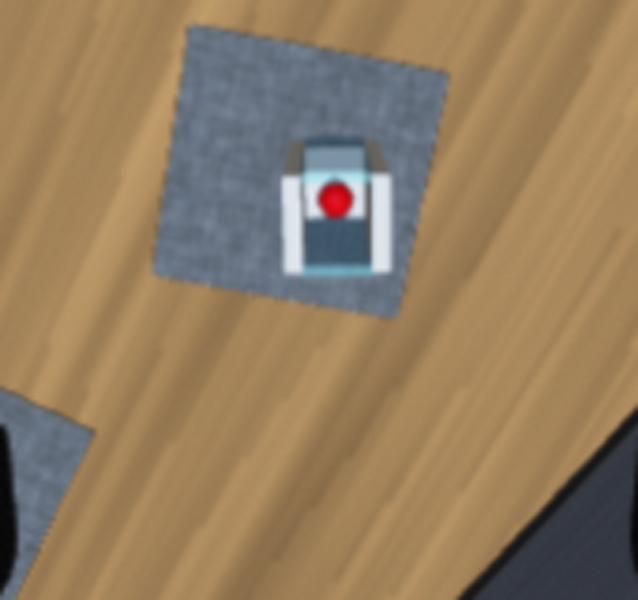

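Run:
```python
from cell import ctrl
from h import *
import pickle
w,s=pickle.load(open("p7.pkl","rb"))
o=np.array([[281,174],[391,174],[391,273],[284,274]])/3.751+[170,120]-.37
P=back(w,o,74,s)[:,:2];print(P.round(1).tolist(),P.mean(0))
for i in range(4):e=P[(i+1)%4]-P[i];print(np.hypot(*e),np.arctan2(e[1],e[0]))
c=P.mean(0)
print("cross",back(w,[[313,303]],12,s))
s=ctrl.read_state();print(s["eef_pos"],togo(s,[*c,100],.478),togo(s,[*c,30],.478))
```

```text
[[441.6, 203.6], [468.8, 217.7], [482.4, 192.5], [455.4, 178.2]] [462.03041355 198.02274079]
30.606012113358393 0.477740810090452
28.603799699879005 -1.0763065244313286
30.53939403742756 -2.6542130405195494
28.899325431804428 2.0674694758468846
cross [[625.77390871  56.69197543  12.        ]]
[459.45213224 196.91050371 186.24986076] ([0.28, 8.62, -0.02], np.float64(-0.0)) ([0.28, 15.62, -0.02], np.float64(-0.0))
```

>>> apply_moves([
  [0.3,4,0,0,8.5],
  [0.3,8.5,0,-0.01,8.5],
  [0.3,8.5,0,-0.01,8.5],
  [0.3,8.5,0,-0.01,8.5],
  [0.3,8.5,0,-0.01,8.5],
])

```text
clock: 11.95
eef_pos: [463.4, 200.0, 102.9]
tool_rot: [-1.571, -0.003, 0.49]
force: [-0.5, 0.6, 0.7]
width: 85.2
```

Run:
```python
from cell import ctrl
from h import *
import pickle
s=ctrl.read_state();w=ctrl.get_image("wrist");save(w,"w8");pickle.dump((w,s),open("p8.pkl","wb"))
print(s["eef_pos"],s["tool_rot"],proj(w,[462,198,74],s))
im=w["image"];cv2.imwrite("pics/w8a.png",cv2.resize(im[150:300,180:330],(600,600),interpolation=cv2.INTER_CUBIC)[:,:,::-1])
```

```text
[463.35439756 199.97608184 102.87463946] [-1.57086822 -0.00346829  0.48953017] [[253.93435033 205.23808425]]
```

View pics/w8a.png

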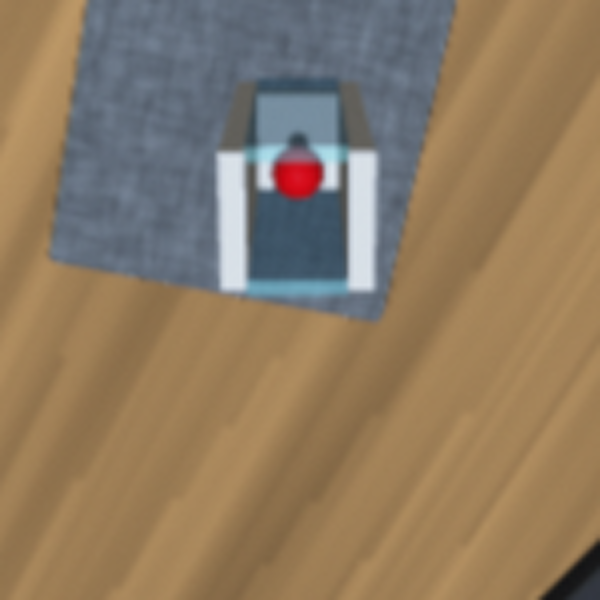

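Run:
```python
from cell import ctrl
from h import *
import pickle
w,s=pickle.load(open("p8.pkl","rb"))
o=np.array([[217,151],[377,151],[375,291],[221,291]])/4+[180,150]-.37
P=back(w,o,74,s)[:,:2];print(P.round(1).tolist(),P.mean(0))
for i in range(4):e=P[(i+1)%4]-P[i];print(np.hypot(*e),np.arctan2(e[1],e[0]))
c=P.mean(0);s=ctrl.read_state();print(s["eef_pos"],togo(s,[*c,30],.487))
```

```text
[[442.0, 203.4], [468.7, 217.6], [482.1, 192.7], [455.4, 178.5]] [462.03544375 198.0589802 ]
30.253478778995657 0.489018727957496
28.33803405748667 -1.077344458228676
30.166834456136385 -2.6529975937865844
28.32577026900642 2.067309117340228
[463.14225187 200.0520507  102.72484184] ([-0.21, 7.27, -0.12], np.float64(0.003))
```

>>> apply_moves([
  [-0.2,3,-0.1,0,8.5],
  [-0.2,7.3,-0.1,0,8.5],
  [-0.2,7.3,-0.1,0,8.5],
  [-0.2,7.3,-0.1,0,8.5],
])

```text
clock: 12.5
eef_pos: [461.7, 198.1, 29.5]
tool_rot: [-1.571, -0.002, 0.49]
force: [0.7, 0.6, 0.6]
width: 85.3
```

Position matches the cell's measured centre within 0.5 mm; close.

>>> apply_moves([
  [0,0,0,0,2.2],
  [0,0,0,0,2.2],
  [0,0,0,0,2.2],
  [0,0,0,0,2.2],
  [0,0,0,0,2.2],
  [0,0,0,0,2.2],
  [0,0,0,0,2.2],
  [0,0,0,0,2.2],
])

```text
clock: 13.5
eef_pos: [461.3, 198.1, 28.9]
tool_rot: [-1.571, -0.002, 0.49]
force: [0.1, 1.0, 6.1]
width: 28.9
```

Run:
```python
from cell import ctrl
from h import *
s=ctrl.read_state();w=ctrl.get_image("wrist");save(w,"w9")
print(s["eef_pos"],s["tool_rot"],s["force"],s["width"])
```

```text
[461.34894237 198.14049916  28.93583077] [-1.57064852 -0.00162491  0.48996846] [0.10229899 0.98868086 6.12164951] 28.862816176362784
```

View pics/w9.png

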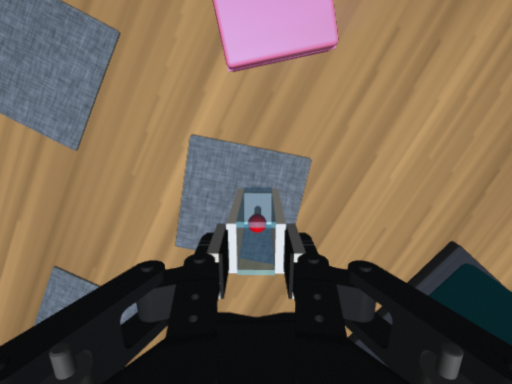

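>>> apply_moves([
  [0,-3,0,0,2.2],
  [0,-9,0,0,2.2],
  [0,-15,0,0,2.2],
  [0,-17,0,0,2.2],
  [0,-17,0,0,2.2],
])

```text
clock: 14.18
eef_pos: [461.5, 198.2, 199.6]
tool_rot: [-1.571, -0.004, 0.49]
force: [-0.2, -1.2, -1.7]
width: 28.3
```

Run:
```python
from cell import ctrl
from h import *
s=ctrl.read_state()
print(s["eef_pos"],s["force"],s["width"],togo(s,[625,55.5,200],-.191))
```

```text
[461.548934   198.24046904 199.57430164] [-0.20267182 -1.22664227 -1.73719397] 28.349046327585665 ([7.7, -0.02, -20.29], np.float64(0.681))
```

>>> apply_moves([
  [1.3,0,-3.4,0.1,2.2],
  [2.6,0,-6.8,0.23,2.2],
  [3.9,0,-10.2,0.35,2.2],
  [5.2,0,-13.6,0.46,2.2],
  [6.5,0,-17,0.57,2.2],
  [7.4,0,-19.5,0.65,2.2],
  [7.7,0,-20.3,0.681,2.2],
  [7.7,0,-20.3,0.681,2.2],
  [7.7,0,-20.3,0.681,2.2],
  [7.7,0,-20.3,0.681,2.2],
])

```text
clock: 15.42
eef_pos: [623.5, 56.1, 198.1]
tool_rot: [-1.57, 0.001, -0.189]
force: [0.1, 0.1, -0.7]
width: 28.4
```

Run:
```python
from cell import ctrl
from h import *
import pickle
s=ctrl.read_state();w=ctrl.get_image("wrist");save(w,"w10");pickle.dump((w,s),open("p10.pkl","wb"))
print(s["eef_pos"],s["tool_rot"],s["width"],togo(s,[625,55.5,90],-.191))
```

```text
[623.48063426  56.0768082  198.08783892] [-1.57009862e+00  7.40510499e-04 -1.89140831e-01] 28.38330108310161 ([0.17, 10.81, -0.04], np.float64(0.002))
```

View pics/w10.png

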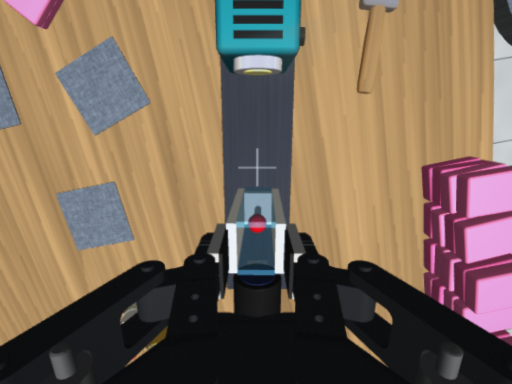

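Run:
```python
from h import *
import pickle
w,s=pickle.load(open("p10.pkl","rb"))
im=w["image"];cv2.imwrite("pics/w10a.png",cv2.resize(im[140:290,195:320],(667,800),interpolation=cv2.INTER_CUBIC)[:600,:,::-1])
print(back(w,[[257.2,167]],12,s))
P=back(w,[[228,224],[286,224],[283,275],[230,275]],198+45,s);print(P.round(1),P.mean(0))
g=cv2.GaussianBlur(cv2.cvtColor(im,cv2.COLOR_RGB2HSV)[:,:,1].astype(float),(0,0),1)
L=[];Q=[]
for v in range(80,180,8):
    d=np.gradient(g[v]);L.append((210+np.argmin(d[210:240]),v));Q.append((275+np.argmax(d[275:305]),v))
for E in(L,Q):
    B=back(w,E,12,s);k=np.polyfit(B[:,1],B[:,0],1);print(k,np.polyval(k,55.5))
```

```text
[[624.93656995  55.51908989  12.        ]]
[[612.   71.4 243. ]
 [640.5  65.9 243. ]
 [634.4  37.6 243. ]
 [606.8  42.9 243. ]] [623.40076842  54.45162574 243.        ]
[1.92328474e-01 5.68321834e+02] 578.9960647016914
[1.91760284e-01 6.59682563e+02] 670.3252583940389
```

View pics/w10a.png

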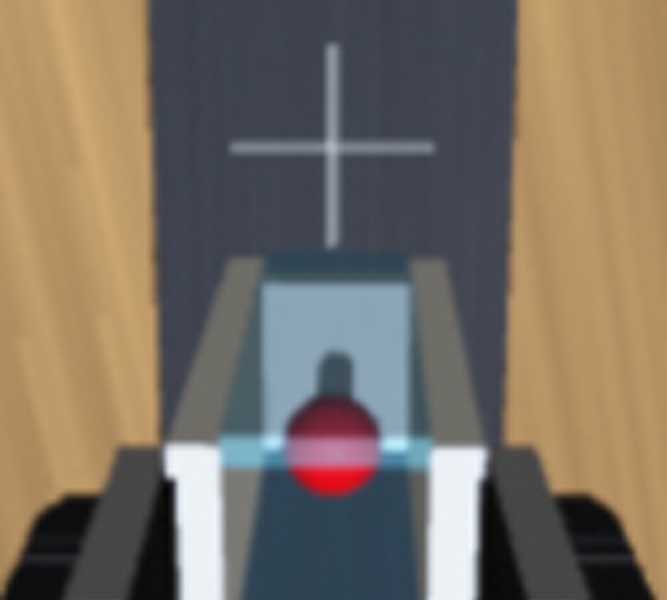

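>>> apply_moves([
  [0.1,3,0,0,2.2],
  [0.1,7,0,0,2.2],
  [0.1,10,0,0,2.2],
  [0.1,10.8,0,0,2.2],
  [0.1,10.8,0,0,2.2],
  [0.1,10.8,0,0,2.2],
  [0.1,10.8,0,0,2.2],
])

```text
clock: 16.35
eef_pos: [626.0, 54.8, 91.3]
tool_rot: [-1.57, -0.002, -0.191]
force: [0.6, 0.2, -0.3]
width: 28.4
```

Run:
```python
from cell import ctrl
from h import *
s=ctrl.read_state();sd=ctrl.get_image("side");t=ctrl.get_image("top");w=ctrl.get_image("wrist");save(w,"w11")
print(s["eef_pos"],s["tool_rot"],s["width"],s["force"],togo(s,[625,55.5,90],-.191))
cv2.imwrite("pics/s11.png",cv2.resize(sd["image"][120:260,140:330],(800,590),interpolation=cv2.INTER_CUBIC)[:,:,::-1])
for q,p in (("cell_mid",sd),("jar_mid",sd),("cell_mid",t),("jar_mid",t)):
    print(q,[(np.round(d["location"]),d["confidence"]) for d in ctrl.mark_of(p,q)])
print(proj(sd,[[625,55.5,100],[625,55.5,135],[625,55.5,65]]))
```

```text
[625.97735891  54.75997867  91.32411577] [-1.57010206 -0.00197655 -0.19089612] 28.43961097589625 [ 0.57687378  0.21272141 -0.33039013] ([-0.11, 0.13, 0.05], np.float64(0.0))
cell_mid [(array([625.,  55., 102.]), 0.58), (array([628.,  57.,  67.]), 0.38)]
jar_mid [(array([ 426., -113.,   56.]), 0.71)]
cell_mid [(array([627.,  51., 104.]), 0.62)]
jar_mid [(array([ 424., -113.,   58.]), 0.52)]
[[208.91223077 186.81927059]
 [208.51301456 177.86991149]
 [209.30528052 195.57739214]]
```

View pics/s11.png

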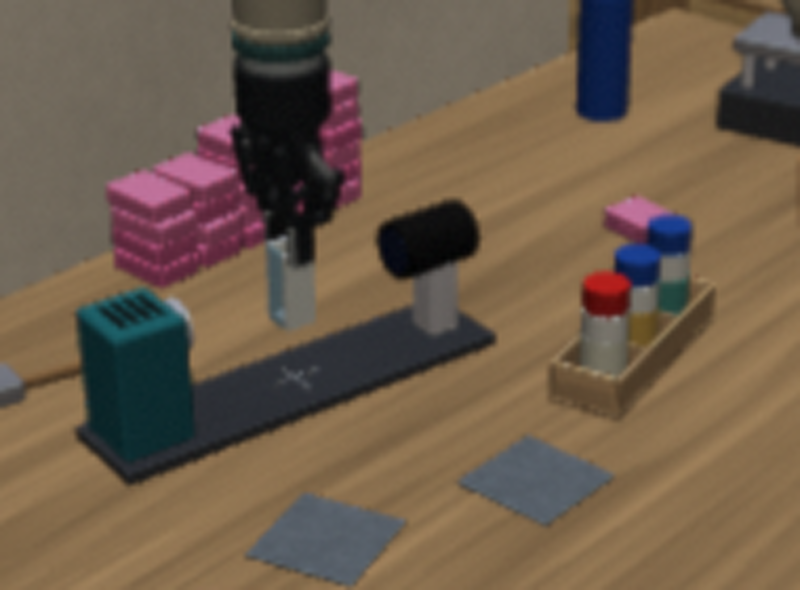

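View pics/w11.png

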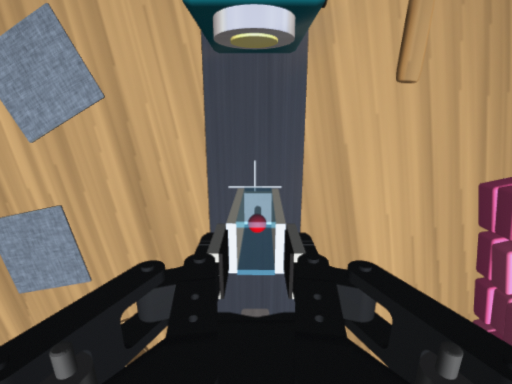

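>>> apply_moves([
  [-0.1,0.1,0,0,2.2],
  [-0.1,0.1,0,0,2.2],
  [-0.1,0.1,0,0,2.2],
  [-0.1,0.1,0,0,2.2],
  [-0.1,0.1,0,0,2.2],
  [-0.1,0.1,0,0,2.2],
])

```text
clock: 17.45
eef_pos: [624.2, 54.9, 89.1]
tool_rot: [-1.571, 0.0, -0.191]
force: [1.1, 0.0, -1.1]
width: 28.3
```

Run:
```python
from cell import ctrl
s=ctrl.read_state();print(s["eef_pos"],s["width"],s["clock"],s["qd"])
print(ctrl.finish_job())
```

```text
[624.16772762  54.867235    89.09244328] 28.270508698179572 17.45 [-0.00127782 -0.00080668  0.00066724 -0.00066645  0.00015382 -0.00061522
 -0.00104927]
the job is handed in; nothing more can be done
None
```

The red-capped jar now stands in the green-disc compartment, released, and the glass cell is held in the light path. I handed the job in at about 17.5 s of the 51 s; it reports no verdict.

- **Jar:** after release, the wrist picture put its cap at (424.8, -112.3), under 1 mm from the measured disc centre. The side picture shows it upright, and the two blue-capped jars look untouched.
- **Cell grip:** I took it from the pad farthest from the base, by its two frosted faces. The pictures showed the jaws square to those faces.
- **Cell position:** my target was the point over the white cross, (625.0, 55.5) at 100 mm. At the last reading the tool was about 1 mm from that point across and along the light, with yaw matching the bench (-0.191 rad). Worked out from the tool height, the cell centre is at about 99 mm. The opening held at 28.3 mm and the arm was still.
- **Disagreements:** in the top view the network put the cell about 4 mm off along the light, at (627, 51, 104), which is within its own error and the limits. In the side view it also gave a weak second hit at 67 mm height, which I ignored. The finger opening read about 1.5 mm under the true width on both the cell and the jar.
- **Not checked:** I did not measure the moulds and cup again at the end. The arm never went near the cup or two of the moulds, and stayed well clear of the mould near the cell's pad.

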